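Set and lock the blow-off air, then hold the cast bracket level over the nozzle

ROBOT

A 6-joint arm with a two-finger parallel gripper is mounted at the origin on the work surface. World frame = base frame: x ahead of the robot, y to its left, z up, the work surface at z = 0. Lengths are in m, angles in rad, forces in N, time in s.
With the tool pointing down it reaches from about 0.35 to 0.975 m from the base axis. Payload 7.1 kg.
Tool frame: the origin (TCP) lies midway between the tips of the shut fingers; the grasp point (between the pads) lies 19 mm behind it; z points along the fingers, x is the direction in which the jaws open and shut, and the axes are right-handed (so a half turn about z gives the same grasp; the last joint's range is limited). The gripper opens to 88 mm and grips with 3 to 60 N. Pads are 20 mm wide; open, the fingers measure 115 mm over their backs; the gripper's body (75 mm by 178 mm) begins 61 mm behind the grasp point.
Start: joints at [-1.362, 0.423, 1.63, -0, 1.089, -0.019], TCP at [0.141, -0.609, 0.223] pointing down, gripper open.
Joint ranges: [-3, 3], [-0.9, 2.11], [0.09, 2.58], [-1.31, 4.45], [0.11, 2.69], [-2.54, 2.54]. Speed limits (rad/s): [2.39, 2.39, 3.01, 3.14, 3.14, 3.14].

INTERFACE

Orientations are given as a unit quaternion [w, x, y, z].
In Python, from station import move_pose, movel, movej, command_gripper, wait, inverse_kinematics, read_camera, camera_info, MotionError, job_done, get_time, get_joint_pos, get_qvel, get_effort, get_tcp_pos, get_ee_rot, get_ft_force, get_ft_torque, get_grip_width gives the robot as it stands. Calls block until the motion is done:
- move_pose(position, orientation): joint-space move of the TCP to a pose.
- movel(position, frame=None, v=0.15, until_force=None): straight line of the TCP; frame=None keeps the orientation; v is the mean speed in m/s. With until_force (N) it stops when the force on the tool has changed by that much, and returns True; else False.
- movej(angles): joint-space move.
- command_gripper(opening): opening from 0.0 (shut) to 1.0 (fully open); the grip force is fixed at half the most; returns when the fingers have stopped.
- wait(seconds).
- inverse_kinematics(position, orientation): joint angles nearest the present ones, or None.
- read_camera(name): name is "scene" or "top" or "wrist"; returns the picture (480x640x3 uint8, red, green, blue); there is no depth.
- camera_info(name): a dict with "intrinsics" (3x3 intrinsics, pixels), "dist" ([k1, k2, p1, p2, k3] as OpenCV has them; the pictures are not rectified), "T" (4x4, takes a point from camera to world coordinates); the wrist camera has in their place "tool_from_camera" (4x4, takes a point from camera to tool coordinates, whose origin is the TCP and whose axes are the tool frame's). Camera axes: x right, y up, looking along -z (the intrinsics and any distortion apply to the point x, -y, -z); pixel columns grow to the right and rows downward; lengths in m; the calibration is good to about 2 mm. A picture is of the moment at which its call begins: read the wrist's pose just before it. camera_info takes no time and is no camera call.
A pose or a line that the arm cannot do raises MotionError and nothing moves.
- job_done(): hands the job in, once; it reports no verdict.
Readings, each from a call of its own:
- get_time(): time.
- get_joint_pos(): joint angles.
- get_qvel(): joint speeds.
- get_effort(): joint torques, N m.
- get_tcp_pos(): TCP position.
- get_ee_rot(): TCP orientation.
- get_ft_force(): force on the tool from outside, world axes, zero at the start.
- get_ft_torque(): the same for the moment, N m.
- get_grip_width(): opening from 0.0 (shut) to 1.0 (fully open).
Only numpy, scipy, OpenCV 4.12 (cv2) and the standard library are available. Lean on these libraries where they do the work, as an engineer would, in place of code of your own. Each camera call takes 0.05 s, during which the arm holds its last target. There are 200 camera calls.

TASK

Turn the air regulator's knob so that its white pointer is on the green mark, then slide the red lock fully home towards the knob. Then grip the cast microscope bracket at its balance point, lift it and hold it still and level with the bore of its collar centred over the blow-off nozzle, about 40 mm above the tip and touching nothing but the gripper. Finish while holding it there, and leave the jar, the dropper bottle and the solder reel where they stand.

Things in the scene. Friction and masses are not known exactly. Their poses are not given: they have to be found in the camera images.
- regulator: fixed air regulator, a light grey block 110 (x) x 200 (y, from -95 to +105 mm) x 50 mm high; origin on its underside. On its flat top: the black knob, axis at x 0, y +55 mm; the red lock on the other half; round the knob a scale with one green mark, straight along the block's +x from the knob's axis
- knob_grip (a point): point on the knob's upright axis, 80 mm above the bench, the height to grip. A black disc 48 mm across (top 58 mm above the bench) carries an upright black bar 44 mm long, 14 mm thick, rising to 94 mm above the bench. The bar lies along this point's x; the end with the white stripe (the pointer) is towards +x
- knob (a joint): angle of the knob in rad: 0 with the pointer exactly on the green mark, growing as it is turned clockwise seen from above; stops at -1.9 and 0.6. It starts 0.6 to 1.4 rad anticlockwise of the mark (negative), needs about 0.06 N m and stays where it is left; within 0.13 rad counts as on the mark
- lock_grip (a point): centre of the lock's upright red tab, 80 mm above the bench, the height to grip. The tab is 14 mm thick (regulator's x), 28 mm long (its y), from 56 to 94 mm above the bench; it stands on a red fork plate 66 mm wide, 6 mm thick, on the block, whose prongs reach 70 mm ahead of the tab and pass either side of the knob's disc when home
- lock (a joint): how far the lock has been slid, in m: along the regulator's +y, towards the knob, from 0 (open, tab 105 mm from the knob's axis) to its stop at 0.045 (home, 60 mm from it); it starts within 8 mm of open, drags with about 2.5 N and stays where it is left; 0.040 or more counts as home
- nozzle_tip (a point): centre of the top of the fixed upright blow-off nozzle: brass tip 16 mm across, 90 mm above the bench (widening to 30 mm lower down), on a 20 mm aluminium stem and a dark round base 80 mm across and 14 mm high
- bracket_balance (a point): balance point of the loose cream cast bracket (0.45 kg), 25 mm above its underside. x runs along the bar from collar to foot. Collar upright, 60 mm across, 44 mm high, 34 mm bore right through, axis at x -62 mm; clamp lug behind it to x -107 mm; bar 16 mm wide, 14 to 36 mm above the underside, from the collar to a round foot 26 mm across, 36 mm high, at x +138 mm
- bracket_bore (a point): centre of the bore at the underside of the bracket's collar, 62 mm in -x and 25 mm below the balance point; same axes as the bracket
- jar_mid (a point): middle of a small white jar with a green cap, 48 mm across, 45 mm high, standing loose on the bench; leave it alone
- dropper_mid (a point): middle of a small white bottle with an orange cap, 36 mm across, 85 mm high, standing loose on the bench; leave it alone
- reel_mid (a point): middle of a solder reel lying flat, blue cheeks 56 mm across, 20 mm high, loose on the bench; leave it alone
Things that resemble listed ones, but are neither listed nor needed, are in the scene too. Of the things that look like the part that bears nozzle_tip, take the one that is farthest to the robot's left at the start.

How it is judged:
By the outcome, as a careful person would: the job done as asked, in the order asked, and still so for the second after the job is handed in, while the arm keeps its last pose, push and grip.
It also fails if it takes over 69 s, if anything falls off the work surface, if the arm or the gripper's body presses on something with over 40 N, if the wrist force passes 120 N, or if a joint passes its speed limit or range.

## Working session

There is one attempt and no reset: what is moved stays moved. The work goes in short steps, each a Python script; the robot and the scene stay as the last script left them, time stands still between calls to the robot, and variables do not carry over. Pictures are saved under pics/ and viewed, about 8 in all and at most 12, crops included, and the job is handed in when it is done.

```bash
mkdir -p pics; ls; python3 - <<'E'
from station import *
import cv2
for n in("top","scene"):
    cv2.imwrite(f"pics/{n}0.png",read_camera(n)[:,:,::-1]); i=camera_info(n); print(n,i)
print(camera_info("wrist"),get_time(),get_ee_rot())
E
```

```text
pics
top {'intrinsics': array([[561.96299071,   0.        , 320.14522307],
       [  0.        , 561.96299071, 237.06693477],
       [  0.        ,   0.        ,   1.        ]]), 'dist': array([-0.08638188,  0.        ,  0.        ,  0.        ,  0.        ]), 'T': array([[ 0.02923078,  0.98042241, -0.19472405,  0.36482919],
       [-0.99956943,  0.02817293, -0.0082004 ,  0.03076092],
       [-0.00255391,  0.19487991,  0.98082379,  1.10877233],
       [ 0.        ,  0.        ,  0.        ,  1.        ]])}
scene {'intrinsics': array([[566.87754184,   0.        , 316.00506164],
       [  0.        , 566.87754184, 238.22536628],
       [  0.        ,   0.        ,   1.        ]]), 'dist': array([-0.10175359,  0.        ,  0.        ,  0.        ,  0.        ]), 'T': array([[ 0.06635838, -0.74440281,  0.66442533,  1.34644439],
       [ 0.9977863 ,  0.04659277, -0.04745107, -0.01597065],
       [ 0.00436529,  0.66610327,  0.74584675,  0.94513955],
       [ 0.        ,  0.        ,  0.        ,  1.        ]])}
{'intrinsics': array([[415.47773397,   0.        , 323.9057304 ],
       [  0.        , 415.47773397, 242.61792746],
       [  0.        ,   0.        ,   1.        ]]), 'dist': array([-0.07642933,  0.        ,  0.        ,  0.        ,  0.        ]), 'tool_from_camera': array([[ 9.99999649e-01,  8.18156138e-04,  1.78687719e-04,
        -3.17100003e-04],
       [ 8.35837671e-04, -9.61898541e-01, -2.73405372e-01,
        -7.62678379e-02],
       [-5.18088273e-05,  2.73405426e-01, -9.61898888e-01,
        -1.60622304e-01],
       [ 0.00000000e+00,  0.00000000e+00,  0.00000000e+00,
         1.00000000e+00]])} 0.1 [-4.22734038e-04  7.82895321e-01 -6.22153088e-01 -5.21776686e-04]
```

View pics/top0.png

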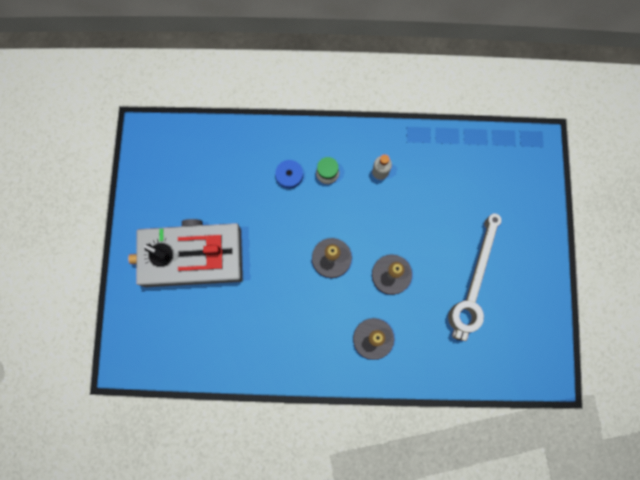

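View pics/scene0.png

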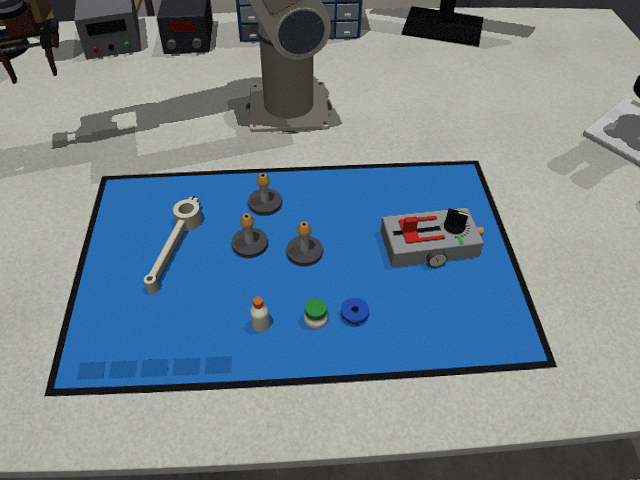

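Top view: nozzles have their tips at (332,251), (397,270) and (377,339). Image left is the robot's left (+y), so (332,251) fits. The regulator is at (190,255), with its knob at (161,254) and green mark at (161,235). The bracket's collar is at (468,317) and its foot at (495,220). Next I'll enlarge crops to confirm this and measure.

```bash
cat > h.py <<'E'
from station import *
import numpy as np, cv2
from scipy.spatial.transform import Rotation as R
def px2w(n,uv,z,T=None):
    i=camera_info(n); T=i["T"] if T is None else T
    u=cv2.undistortPoints(np.array(uv,float).reshape(-1,1,2),i["intrinsics"],i["dist"]).reshape(-1,2)
    d=np.c_[u[:,0],-u[:,1],-np.ones(len(u))]@T[:3,:3].T
    return T[:3,3]+d*((z-T[2,3])/d[:,2])[:,None]
def w2px(n,P,T=None):
    i=camera_info(n); T=i["T"] if T is None else T
    p=(np.atleast_2d(P)-T[:3,3])@T[:3,:3]*[1,-1,-1]
    return cv2.projectPoints(p,np.zeros(3),np.zeros(3),i["intrinsics"],i["dist"])[0].reshape(-1,2)
def wristT():
    q=get_ee_rot(); T=np.eye(4); T[:3,:3]=R.from_quat(np.roll(q,-1)).as_matrix(); T[:3,3]=get_tcp_pos()
    return T@camera_info("wrist")["tool_from_camera"]
def down(a):
    "tool down, tool x at world angle a"
    x=np.array([np.cos(a),np.sin(a),0]); z=np.array([0,0,-1.]); M=np.c_[x,np.cross(z,x),z]
    return np.roll(R.from_matrix(M).as_quat(),1)
def tip(p,a): return p
E
python3 - <<'E'
from h import *
im=cv2.imread("pics/top0.png")
def crop(x,y,w,h,W,H): return cv2.resize(im[y:y+h,x:x+w],(W,H),interpolation=cv2.INTER_CUBIC)
a=crop(124,205,125,90,500,360); b=crop(440,200,75,150,300,600); c=crop(300,230,125,60,500,240)
cv2.imwrite("pics/c1.png",np.hstack([np.vstack([a,c]),b]))
for uv,z in(((161,254),.058),((332,251),.09),((397,270),.09),((377,339),.09),((468,317),.044),((495,220),.036),((289,174),.02),((327,168),.045),((384,160),.085)): print(uv,px2w("top",uv,z)[0].round(4))
for uv in((263,178),(247,219),(304,227)): print(uv,px2w("scene",uv,.09)[0].round(4))
E
```

```text
(161, 254) [0.5318 0.3424 0.058 ]
(332, 251) [0.5416 0.0167 0.09  ]
(397, 270) [ 0.5097 -0.1031  0.09  ]
(377, 339) [ 0.3841 -0.0679  0.09  ]
(468, 317) [ 0.4301 -0.2445  0.044 ]
(495, 220) [ 0.622  -0.3042  0.036 ]
(289, 174) [0.7092 0.1067 0.02  ]
(327, 168) [0.7158 0.0302 0.045 ]
(384, 160) [ 0.7219 -0.0785  0.085 ]
(263, 178) [ 0.3969 -0.068   0.09  ]
(247, 219) [ 0.522  -0.1018  0.09  ]
(304, 227) [0.5522 0.0158 0.09  ]
```

View pics/c1.png

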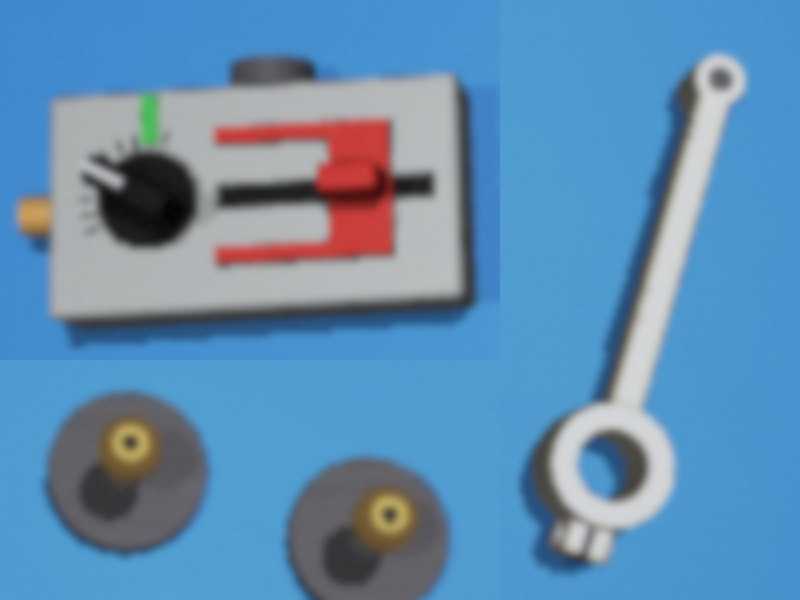

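The crop confirms the nozzle: the tip at (332.5,250.5) is the leftmost of the three. The pointer (white) is about 1 rad anticlockwise of the green mark. Next is a wrist view over the regulator, and on the way one over the nozzle.

```bash
python3 - <<'E'
from h import *
C=np.array([(52,98),(458,76),(466,298),(52,320)])/4+[124,205]
W=px2w("top",C,.05); print(W.round(4), W.mean(0).round(4))
print("yaw", [np.arctan2(-(d:=W[0]-W[1])[0],d[1]), np.arctan2(-(d:=W[3]-W[2])[0],d[1])])
t=px2w("top",(332.5,250.5),.09)[0]
q=np.pi/2
move_pose([t[0]-.04,t[1],.22],down(q)); T1=wristT(); a=read_camera("wrist"); np.save("T_noz.npy",T1); cv2.imwrite("pics/w_noz.png",a[:,:,::-1])
print(w2px("wrist",[t],T1), get_time())
move_pose([.50,.30,.20],down(q)); T1=wristT(); b=read_camera("wrist"); np.save("T_reg.npy",T1); cv2.imwrite("pics/w_reg.png",b[:,:,::-1])
print(w2px("wrist",W,T1),get_time(),get_joint_pos())
E
```

```text
[[0.5798 0.3963 0.05  ]
 [0.5962 0.1982 0.05  ]
 [0.4886 0.1883 0.05  ]
 [0.4717 0.3864 0.05  ]] [0.5341 0.2923 0.05  ]
yaw [np.float64(0.08286365475667123), np.float64(0.08517827801448798)]
[[324.06590969 282.1735365 ]] 2.7083
[[441.14260313 317.92899525]
 [203.504651   335.91575057]
 [179.06160465 209.86252742]
 [439.1382756  187.36203535]] 3.8583 [ 5.17939636e-01  3.88764061e-01  1.74338891e+00 -3.96339156e-04
  1.00957384e+00 -1.05129785e+00]
```

View pics/w_reg.png

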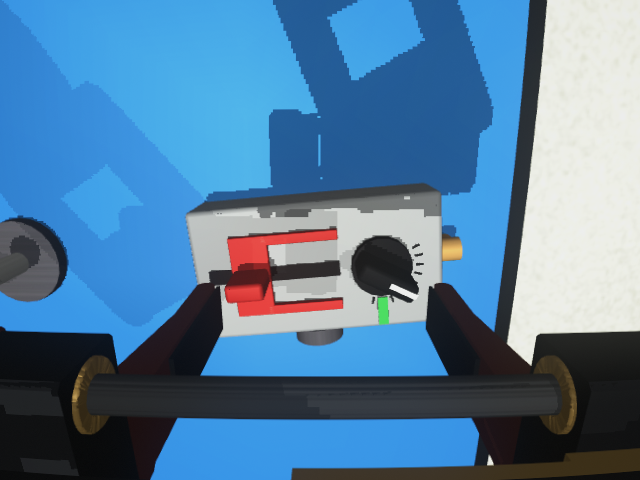

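View pics/w_noz.png

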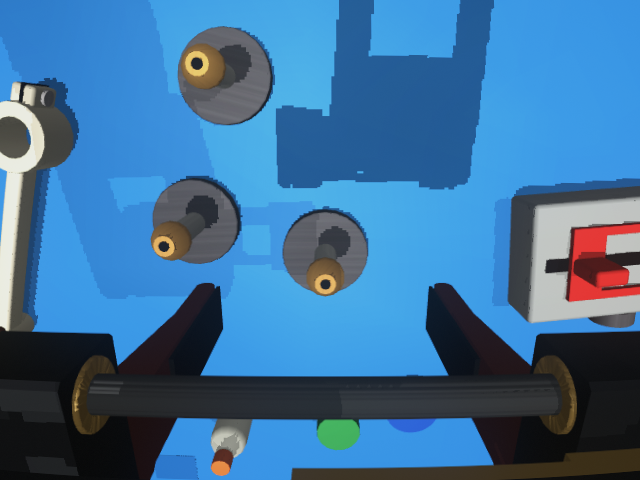

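```bash
python3 - <<'E'
from h import *
T=np.load("T_reg.npy"); im=cv2.imread("pics/w_reg.png")
# red plate far/near features, slot, green in world
for nm,uv,z in(("slotL",(210,278),.05),("slotR",(340,268),.05),("green",(383,310),.05),("disc",(383,265),.058),("stripe_in",(391,287),.094),("stripe_out",(417,298),.094),("tabtop",(246,294),.094)):
    print(nm,px2w("wrist",uv,z,T)[0].round(4))
n=np.load("T_noz.npy"); print("noz",px2w("wrist",(325.5,284.5),.09,n)[0].round(4),px2w("top",(332.5,250.5),.09)[0].round(4))
y=.084; c,s=np.cos(y),np.sin(y); M=np.array([[c,-s],[s,c]]); O=np.array([.5341,.2923])-M@[0,.005]
print("O",O,"knob",O+M@[0,.055])
def P(pts): pts=np.array(pts,float); pts[:,:2]=pts[:,:2]@M.T+O; return w2px("wrist",pts,T)
def sh(p): cv2.polylines(big,[np.round((p-[170,170])*2.7).astype(int)],True,(255,0,255),1)
big=cv2.resize(im[170:370,170:466],None,fx=2.7,fy=2.7,interpolation=cv2.INTER_CUBIC)
sh(P([(-.055,-.095,.05),(.055,-.095,.05),(.055,.105,.05),(-.055,.105,.05)]))
t=np.linspace(0,2*np.pi,40)
sh(P(np.c_[.024*np.cos(t),.055+.024*np.sin(t),0*t+.058]))
sh(P([(.024,.055,.05),(.06,.055,.05)]))
phi=.9
for phi,col in((.7,(0,255,255)),(.9,(255,255,0))):
  d=np.array([np.cos(phi),np.sin(phi)]); nn=np.array([-d[1],d[0]])
  q=[np.r_[np.array([0,.055])+a*.022*d+b*.007*nn,.094] for a,b in((1,1),(1,-1),(-1,-1),(-1,1))]
  cv2.polylines(big,[np.round((P(q)-[170,170])*2.7).astype(int)],True,col,1)
yl=-.05
sh(P([(-.007,yl-.014,.094),(.007,yl-.014,.094),(.007,yl+.014,.094),(-.007,yl+.014,.094)]))
cv2.imwrite("pics/ov.png",big)
E
```

```text
slotL [0.5443 0.2081 0.05  ]
slotR [0.5358 0.3122 0.05  ]
green [0.5723 0.3477 0.05  ]
disc [0.5306 0.345  0.058 ]
stripe_in [0.5343 0.3457 0.094 ]
stripe_out [0.5426 0.3643 0.094 ]
tabtop [0.5394 0.2453 0.094 ]
noz [0.5444 0.0169 0.09  ] [0.5426 0.0158 0.09  ]
O [0.53451951 0.28731763] knob [0.52990494 0.3421237 ]
```

View pics/ov.png

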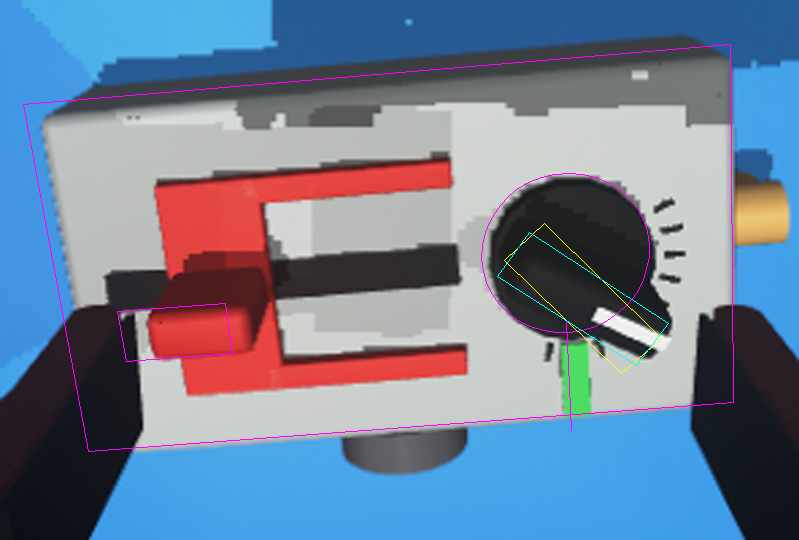

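Overlay on the wrist view: the model and image agree to about 2 mm and the yaw is 0.083. The pointer is at about 1.07 rad anticlockwise of the mark. Now I'll turn the knob.

```bash
python3 - <<'E'
from h import *
K=np.array([.5313,.344]); yaw=.083
f0=np.array(get_ft_force())
a0=yaw+1.07+np.pi/2
command_gripper(.5)
move_pose([*K,.15],down(a0)); print(get_joint_pos().round(3) if hasattr(get_joint_pos(),'round') else get_joint_pos())
print("hit",movel([*K,.063],v=.1,until_force=12),get_tcp_pos())
command_gripper(0.); print("w",get_grip_width()*88,get_ft_force(),get_ft_torque())
q=np.array(get_joint_pos())
for f in(.5,1):
    p=q.copy(); p[5]+=1.07*f; movej(p); print(get_ft_force(),get_ft_torque(),get_tcp_pos())
x=R.from_quat(np.roll(get_ee_rot(),-1)).as_matrix()[:,0]; print("a rel",np.arctan2(x[1],x[0])-yaw-np.pi/2)
command_gripper(.5)
movel([*K,.15],v=.15); 
p=np.array([.42,.30]); move_pose([*p,.26],down(np.pi/2+yaw))
T=wristT(); np.save("T2.npy",T); b=read_camera("wrist")[:,:,::-1]; cv2.imwrite("pics/w2.png",b); t=read_camera("top")[:,:,::-1]
cv2.imwrite("pics/t2.png",t)
print(get_time())
A=cv2.resize(t[215:295,124:250],(504,320),interpolation=cv2.INTER_CUBIC)
cv2.imwrite("pics/v2.png",np.vstack([cv2.resize(b[200:400,200:520],(504,280)),A]) if 0 else np.vstack([cv2.resize(A,(640,406))[:120+200],b[200:480]]))
E
```

```text
[ 0.556  0.52   1.661 -0.     0.961 -2.167]
hit False [0.53175687 0.34429753 0.06358809]
w 14.150340503449838 [ 2.06667927 -2.13454731  2.14651627] [-0.23120835 -0.3356647  -0.03336184]
[ 1.44246662 -1.94650992  1.19629656] [-0.12727765 -0.27069524 -0.09773504] [0.53177424 0.34388783 0.0633081 ]
[ 1.63876596 -1.81038684  0.93462056] [-0.2506025  -0.3528381  -0.06720489] [0.53181037 0.34386373 0.06331218]
a rel 0.003919399370297061
10.6417
```

View pics/v2.png

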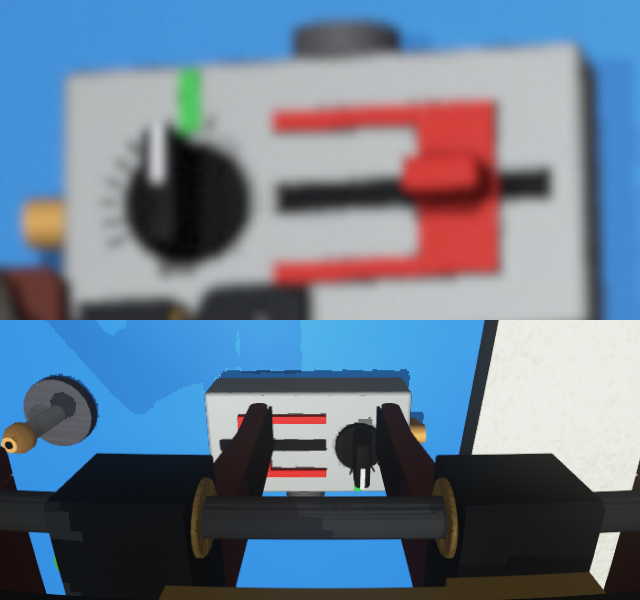

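The knob is on the mark: stripe and green mark are parallel and aligned, and the tool's angle came out 0.004 rad off. Now the lock.

```bash
python3 - <<'E'
from h import *
K=np.array([.5318,.344]); yaw=.083; u=np.array([-np.sin(yaw),np.cos(yaw)])
P=lambda y:K+u*(y-.055)
s=P(-.046)
move_pose([*s,.15],down(yaw))
print("hit",movel([*s,.063],v=.1,until_force=12),get_tcp_pos())
command_gripper(0.); print("w",get_grip_width()*88,get_ft_force())
print("stop",movel([*P(.006),.063],v=.03,until_force=12))
p=np.array(get_tcp_pos()); print("tab y rel knob",(p[:2]-K)@u,get_ft_force(),get_time())
command_gripper(.5); movel([*p[:2],.15])
move_pose([.40,.15,.26],down(0.0)); t=read_camera("top")[:,:,::-1]; cv2.imwrite("pics/t3.png",t)
print(get_time())
a=cv2.resize(t[205:295,120:250],(650,450),interpolation=cv2.INTER_CUBIC)
cv2.imwrite("pics/v3.png",a)
E
```

```text
hit False [0.5406302  0.24354283 0.06353245]
w 13.926122498719781 [ 0.76162436 -0.33360066  1.83734235]
stop True
tab y rel knob -0.05845496830689821 [ 0.24040613 -1.90940842  4.85722476] 14.7667
17.0917
```

View pics/v3.png

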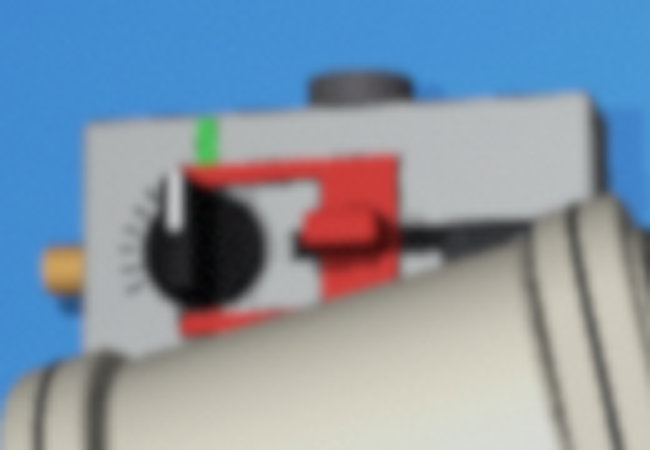

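The lock stopped hard 58–60 mm from the knob axis, so it's home, and the pointer is still on the mark. Now a wrist look at the bracket with a model overlay.

```bash
python3 - <<'E'
from h import *
c=px2w("top",(468,316.25),.044)[0]; f=px2w("top",(495,219.75),.036)[0]
d=(f-c)[:2]; print(c,f,np.linalg.norm(d)); y=np.arctan2(d[1],d[0]); u=d/np.linalg.norm(d)
mid=(c+f)[:2]/2; B=mid-u*.038; print("yaw",y,"B",B)
command_gripper(.6)
move_pose([*(B+u*.06),.22],down(y+np.pi/2))
T=wristT(); np.save("T4.npy",T); b=read_camera("wrist")[:,:,::-1].copy(); cv2.imwrite("pics/w4.png",b)
n=np.array([-u[1],u[0]]); W=lambda x,yy,z:np.r_[B+u*x+n*yy,z]
t=np.linspace(0,2*np.pi,40)
b=cv2.resize(b,None,fx=1.25,fy=1.25)
for r,x,z in((.030,-.062,.044),(.017,-.062,.044),(.013,.138,.036)):
    cv2.polylines(b,[np.round(1.25*w2px("wrist",[W(x+r*np.cos(k),r*np.sin(k),z) for k in t],T)).astype(int)],True,(255,0,255),1)
cv2.polylines(b,[np.round(1.25*w2px("wrist",[W(x,k,.036) for x,k in((-.032,.008),(.13,.008),(.13,-.008),(-.032,-.008))],T)).astype(int)],True,(255,0,255),1)
cv2.imwrite("pics/v4.png",b); print(get_time(),w2px("wrist",[W(-.062,0,.044),W(0,0,.036)],T))
E
```

```text
[ 0.43155436 -0.24447327  0.044     ] [ 0.62255332 -0.30422789  0.036     ] 0.20012800048442062
yaw -0.3032065707286569 B [ 0.49078725 -0.26300446]
19.3417 [[321.69716849  60.40628188]
 [321.89284352 142.82029826]]
```

View pics/v4.png

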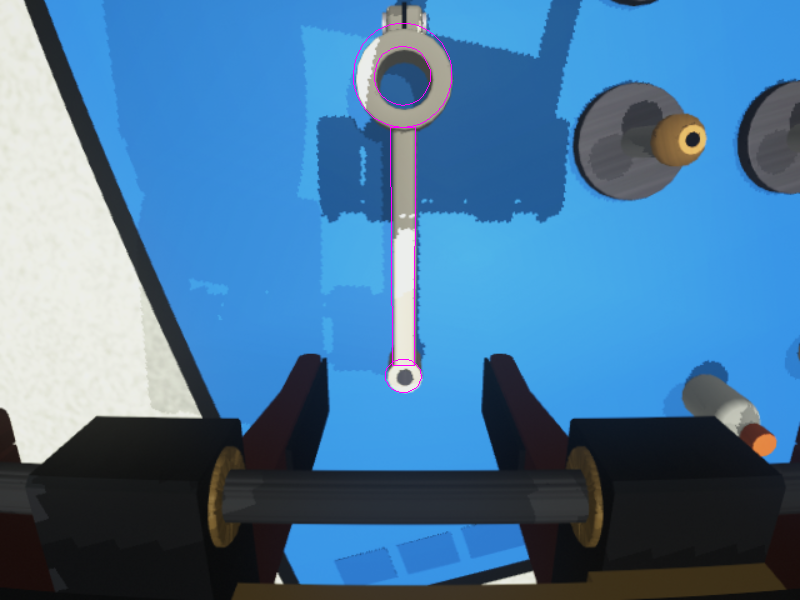

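The overlay fits within 1–2 mm. Grip, lift and look.

```bash
python3 - <<'E'
from h import *
y=-.3032; u=np.array([np.cos(y),np.sin(y)]); B=np.array([.4908,-.2630])+u*.001
q=down(y+np.pi/2)
move_pose([*B,.09],q)
print("hit",movel([*B,.0065],v=.08,until_force=12),get_tcp_pos(),get_ft_force())
T0=np.array(get_ft_torque())
command_gripper(0.); wait(.2); print("w",get_grip_width()*88,get_ft_force())
movel([*B,.04],v=.05); wait(.3); print(get_ft_force(),get_ft_torque()-T0)
movel([*B,.17],v=.12); wait(.3)
T=wristT(); np.save("T5.npy",T); b=read_camera("wrist")[:,:,::-1].copy(); s=read_camera("scene")[:,:,::-1]; cv2.imwrite("pics/w5.png",b);cv2.imwrite("pics/s5.png",s)
p=np.array(get_tcp_pos()); zb=p[2]-.0065; print(p,get_time())
t=np.linspace(0,2*np.pi,40)
for r,z in((.030,.044),(.017,.044),(.017,0)):
    c=p[:2]-u*.062
    cv2.polylines(b,[np.round(w2px("wrist",[[c[0]+r*np.cos(k),c[1]+r*np.sin(k),zb+z] for k in t],T)).astype(int)],True,(255,0,255),1)
cc=w2px("scene",[[*p[:2],p[2]]])[0].astype(int); x0=np.clip(cc[0]-100,0,440); y0=np.clip(cc[1]-100,0,280)
cv2.imwrite("pics/v5.png",np.hstack([cv2.resize(b[:300,170:470],(400,400)),cv2.resize(s[y0:y0+200,x0:x0+200],(400,400))]))
E
```

```text
hit False [ 0.49211165 -0.26352702  0.00697227] [ 0.09709508 -0.48817744  0.31172152]
w 15.79338408914599 [-0.12883505  0.82610124  2.3181356 ]
[ 0.187816    1.0038778  -3.35656911] [-0.00217099  0.03458146 -0.00645524]
[ 0.49166568 -0.26325301  0.1697401 ] 24.7667
```

View pics/v5.png

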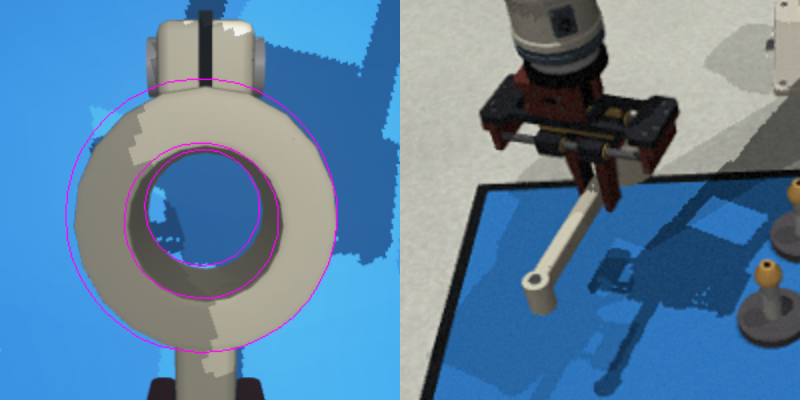

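The bracket is held level and the bore matches the prediction within about 1 mm. Now carry it to the nozzle.

```bash
python3 - <<'E'
from h import *
y=-.3032; u=np.array([np.cos(y),np.sin(y)]); N=np.array([.5437,.0165]); G=N+u*.062
movel([*G,.20],v=.12); movel([*G,.1365],v=.06); wait(.5)
T=wristT(); np.save("T6.npy",T); b=read_camera("wrist")[:,:,::-1].copy(); t=read_camera("top")[:,:,::-1].copy(); s=read_camera("scene")[:,:,::-1].copy()
for n,i in(("w",b),("t",t),("s",s)): cv2.imwrite(f"pics/{n}6.png",i)
p=np.array(get_tcp_pos()); print(p,G,get_time(),get_ft_force())
zb=p[2]-.0065; k=np.linspace(0,2*np.pi,40)
def ring(im,cam,T,c,z,r,col): cv2.polylines(im,[np.round(w2px(cam,[[c[0]+r*np.cos(a),c[1]+r*np.sin(a),z] for a in k],T)*16).astype(int)],True,col,1,shift=4)
c=p[:2]-u*.062
ring(b,"wrist",T,c,zb,.017,(255,0,255)); ring(b,"wrist",T,N,.09,.008,(0,255,0))
cen=w2px("wrist",[[*c,zb]],T)[0].astype(int); print(cen)
x,yy=max(cen[0]-100,0),max(cen[1]-100,0)
A=cv2.resize(b[yy:yy+200,x:x+200],(400,400),interpolation=cv2.INTER_CUBIC)
e=w2px("scene",[[*N,.11]])[0].astype(int); B=cv2.resize(s[e[1]-66:e[1]+66,e[0]-66:e[0]+66],(400,400),interpolation=cv2.INTER_CUBIC)
cv2.imwrite("pics/v6.png",np.hstack([A,B]))
E
```

```text
[ 0.60283312 -0.00199281  0.13646848] [ 0.60287193 -0.0020117 ] 29.1583 [ 0.38416993 -1.12379496 -2.97087005]
[321 155]
```

View pics/v6.png

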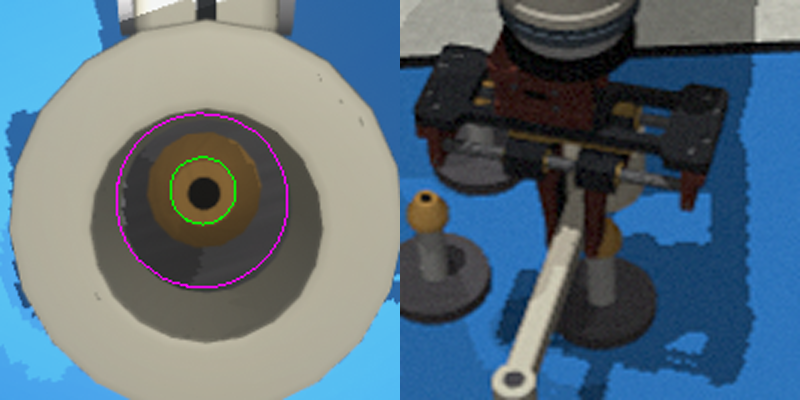

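Through the bore, the nozzle hole is at (204,192) and the predicted centre at (203,190), under 1 mm apart. The bracket is level and clear, so I'll hand in.

```bash
python3 -c "
from h import *
print(get_time(),np.abs(get_qvel()).max(),get_grip_width()*88,get_tcp_pos())
a=cv2.imread('pics/top0.png').astype(int);b=cv2.imread('pics/t6.png').astype(int)
print('diff objs',np.abs(a-b)[150:190,270:345].mean((0,1)),np.abs(a-b)[150:182,370:395].mean((0,1)))
job_done()"
```

```text
29.1583 0.0017267824390881335 15.736930194303667 [ 0.60283312 -0.00199281  0.13646848]
diff objs [35.217      20.88333333 49.414     ] [61.12125 55.6025  58.18   ]
the job is handed in; nothing more can be done
```

View pics/t6.png

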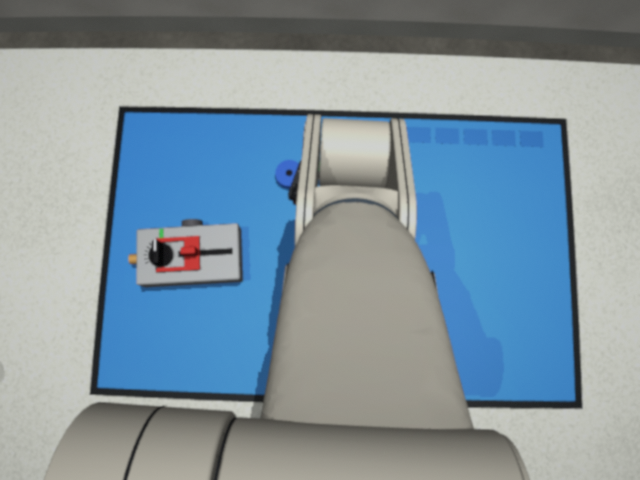

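The job is handed in at 29.2 s of the 69 s allowed, with the bracket held over the blow-off nozzle. `job_done()` reports no verdict.

- **Knob:** I turned it about 1.07 rad clockwise. The tool ended 0.004 rad from the mark direction, and the pointer still showed on the green mark after the lock was slid.
- **Lock:** I slid it until it stopped hard, about 58–60 mm from the knob axis. The stop is at 60 mm, so it is home.
- **Bracket:** I gripped it at its balance point. It hung level after the lift, with the bore within about 1 mm of prediction.
- **Nozzle:** I used the leftmost of the three. The bore is over it with the underside at about 0.130 m, 40 mm above the tip. Seen through the bore, the nozzle is under 1 mm from its expected position. The arm was still (under 0.002 rad/s), and the wrist force showed little beyond the bracket's weight.

**Checks that failed or disagreed:**
- **Loose items:** My automatic before/after comparison for the jar, dropper bottle and reel gave large differences. The last top view shows why: the arm hides the jar and bottle and part of the reel. The visible part of the reel is where it was.
- **Not confirmed:** I could not view the final scene picture because the viewing limit was reached. I saw no contact, and the bracket's underside stayed at least 0.13 m up during the carry, above all three. The jar and bottle are therefore not confirmed by a final image.
- **Camera agreement:** The top and wrist cameras disagreed by about 2 mm on positions, which is within the stated calibration. I used values between the two.

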